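# Unpile the stripped power-supply parts into their trays

## Robot

A 7-joint arm with a two-finger parallel gripper is mounted at the origin on the work surface. World frame = base frame: x ahead of the robot, y to its left, z up, the work surface at z = 0. Lengths are in m, angles in rad, forces in N, time in s.
With the tool pointing down it reaches from about 0.4 to 0.85 m from the base axis. Payload 10.4 kg.
Tool frame: the origin (TCP) lies at the very end of the fingers, on their centre line; the grasp point (between the pads) lies 19 mm behind it (grip_point_offset is the distance from the TCP to the grasp point, in m); z points along the fingers, y is the line along which they close (so a half turn about z gives the same grasp; the last joint's range is limited). The gripper opens to 87 mm and grips with 3 to 60 N. Pads are 19 mm wide; open, the fingers measure 117 mm over their backs; the gripper's body (75 mm by 190 mm) begins 51 mm behind the grasp point.
Start: joints at [-0.023, 0.332, -0.065, 1.46, 0.022, 1.35, -0.088], TCP at [0.625, 0, 0.223] pointing down, gripper open.
Joint ranges: [-2.6, 2.6], [-0.5, 2.12], [-1.47, 1.34], [0.16, 2.42], [-1.27, 4.41], [0.06, 2.06], [-2.6, 2.6]. Speed limits (rad/s): [2.22, 2.22, 2.79, 2.79, 3.14, 3.14, 3.14].

## Interface

Orientations are given as a unit quaternion [x, y, z, w].
In Python, from bench import * gives the robot as it stands.
- The arm moves only by the tool play_rows, never from a script. Its argument "increments" is text: rows parted by semicolons, each of 7 numbers parted by spaces: the turn, a rotation vector about the tool's x, y, z in rad, then the shift along the tool's x, y, z in m, then the opening, from 0 (shut) to 1 (fully open). A call has 1 to 8 rows; each row is the pose to reach, as a shift and turn from the pose commanded when the call began, along the tool's axes at that moment; what a row does not reach only later rows make up. A row lasts 1/10 s, in which the tool goes at most 50 mm and 8.59 degrees, less where a joint would pass 70% of its speed; a pose out of reach is approached as far as the arm can. A call with a gripper value outside its range is refused whole. The fingers move at their own pace and stop on an object; "grip_force" is the grip in N (left out, the last holds). Time passes only in rows, so rows that repeat a pose let the fingers close. It gives the time, the measured TCP pose, the force, the opening and the grip force at its end, in the units of the state.
- read_state(): the state, without advancing time (a new reading comes with each control period).
- camera(name): name is "scene" or "side" or "wrist"; returns a dict with "color" (384x512x3 uint8, red, green, blue), "fx", "fy", "cx", "cy" (pixels), "camera_from_world" (4x4, takes a point from world to camera coordinates); the wrist camera has in their place "mount" (4x4, takes a point from camera to tool coordinates, whose origin is the TCP and whose axes are the flange's). Camera axes: x right, y down, z forward; pixel columns grow to the right and rows downward; lengths in m; the calibration is good to about 2 mm. A picture is of the moment at which its call begins: read the wrist's pose just before it. There is no depth.
- close_job(): hands the job in; it is judged then, once.
The state is a dict: "time": time; "joint_positions": joint angles; "joint_vel": joint speeds; "joint_torque": joint torques, N m; "ee_pos": TCP position; "eef_rot": TCP orientation; "ft_force": force on the tool from outside, world axes, zero at the start; "torque": the same for the moment, N m; "width": finger opening in m; "grip_force": force on a finger pad.
Only numpy, scipy, OpenCV 4.12 (cv2) and the standard library are available. Lean on these libraries where they do the work, as an engineer would, in place of code of your own. Each camera call takes 0.05 s, during which the arm holds its last target. There are 200 camera calls.

## Task

The parts stripped from a power supply have been piled up on the bench. Working from the top down, take them off one at a time and set each gently, upright and centred, on the floor of the wooden tray made for its shape, square with the tray's sides: the relay in the small oblong tray (long side along long side), the copper ring choke in the round tray, the fan in the square tray and the heat sink in the long tray. Leave the roll of tape where it is.

Things in the scene. Friction and masses are not known exactly. Their poses are not given: they have to be found in the camera images.
- relay: top of the pile: relay, an upright oblong block, grey cover on a black base, 30 (x) x 22 (y) x 28 (z, tall) mm, about 35 g. Origin at the centre of its underside, z up, x along its 30 mm side.
- choke: under the relay: copper-wound ring choke lying flat, outer diameter 46 mm, hole 18 mm, 24 mm tall, about 90 g. Origin at the centre of its underside, z up.
- fan: under the choke: black square cooling fan lying flat with a wire guard on top, 60 x 60 x 25 (tall) mm, closed and hard over its whole block, about 80 g. Origin at the centre of its underside, z up, x and y along its sides.
- heatsink: bottom of the pile, standing on the bench: aluminium heat sink, fins up, 110 (x) x 60 (y) x 32 (z, tall) mm, about 300 g; 8 mm base plate below, fins 3.6 mm thick running along x, the outermost ones flush with its long sides. Origin at the centre of its underside, z up, x along its 110 mm side.
- small_tray: the smallest tray, oblong, pale wood with a darker rim: inside 52 (x) x 42 (y) mm, outside 60 x 50 mm. Fixed. Floor 3 mm thick (its top at z = 3 mm), rim 4 mm thick, rim top at z = 7 mm. Origin at the centre of its underside, on the bench; x along its long side.
- round_tray: the round tray, pale wood with a darker rim: inside diameter 68 mm, outside 76 mm. Fixed. Floor 3 mm thick (its top at z = 3 mm), rim 4 mm thick, rim top at z = 7 mm. Origin at the centre of its underside, on the bench; z up.
- square_tray: the square tray, pale wood with a darker rim: inside 82 x 82 mm, outside 90 x 90 mm. Fixed. Floor 3 mm thick (its top at z = 3 mm), rim 4 mm thick, rim top at z = 7 mm. Origin at the centre of its underside, on the bench; x and y along its sides.
- long_tray: the largest tray, oblong, pale wood with a darker rim: inside 132 (x) x 82 (y) mm, outside 140 x 90 mm. Fixed. Floor 3 mm thick (its top at z = 3 mm), rim 4 mm thick, rim top at z = 7 mm. Origin at the centre of its underside, on the bench; x along its long side.
- tape: roll of masking tape lying flat, loose, not to be disturbed: outer diameter 96 mm, 24 mm tall. Origin at the centre of its underside.
Mind the look-alikes: they are no part of the job. Leave any pink, purple or yellow look-alike of the fan alone.

How it is judged:
By the outcome, as a careful person would: the job done as asked, in the order asked, and still so for the second after the job is handed in, with the robot touching nothing.
It also fails if it takes over 122 s, if anything falls off the work surface, if the arm or the gripper's body presses on something with over 40 N, if the wrist force passes 120 N, or if a joint passes its speed limit or range.

## Working session

There is one attempt and no reset: what is moved stays moved. The work goes in short steps, Python scripts to look and compute and a tool call to move; the robot and the scene stay as the last step left them, time stands still between calls to the robot, and variables do not carry over. Pictures are saved under pics/ and viewed, at most 14 in all, crops included, and the job is handed in when it is done.

Besides the shell and the picture viewer there is one more tool, called by a JSON object that holds its "name" and its "arguments". play_rows: Moves the arm, as the interface text tells. Its arguments: {"type":"object","properties":{"increments":{"type":"string"},"grip_force":{"type":"number"}},"required":["increments"]}

```bash
mkdir -p pics; ls
cat > h.py <<'E'
import numpy as np, cv2
from bench import *
def grab(n):
    s=read_state(); c=camera(n); cv2.imwrite  # noqa
    return s,c
def save(c,f,box=None,scale=1):
    im=c["color"][:,:,::-1]
    if box: im=im[box[1]:box[3],box[0]:box[2]]
    im=cv2.resize(im,None,fx=scale,fy=scale,interpolation=cv2.INTER_CUBIC)
    cv2.imwrite("pics/"+f,im)
E
python3 - <<'E'
from h import *
s=read_state(); print({k:np.round(v,4).tolist() for k,v in s.items()})
a=camera("scene");b=camera("side");w=camera("wrist")
import pickle; pickle.dump((s,a,b,w),open("c0.pkl","wb"))
for c in(a,b): print(c["fx"],c["cx"],c["cy"],np.round(c["camera_from_world"],4).tolist())
print(w["fx"],w["cx"],w["cy"],np.round(w["mount"],4).tolist())
im=np.hstack([a["color"],b["color"]])[:,:,::-1]
save(a,"s0.png",None,1.5);save(b,"d0.png",None,1.5);save(w,"w0.png",None,1.0)
E
```

```text
pics
{'time': 0.0, 'joint_positions': [-0.0226, 0.3329, -0.0647, 1.4609, 0.0216, 1.3499, -0.0885], 'joint_vel': [-0.0018, -0.0011, -0.0013, -0.0003, 0.0016, 0.0021, -0.0003], 'joint_torque': [-0.0001, -62.3246, 0.0244, -38.9891, -0.0614, 0.0398, 0.0002], 'ee_pos': [0.6246, -0.0, 0.2218], 'eef_rot': [0.7071, 0.7071, -0.0005, -0.0005], 'ft_force': [-0.1364, 0.3203, -0.5063], 'torque': [-0.037, -0.0139, 0.0261], 'grip_force': 0.0, 'width': 0.0872}
499.1934862214702 246.7326817025678 188.58994153157627 [[0.6048, 0.7963, 0.0068, -0.2926], [0.688, -0.5182, -0.5081, -0.3797], [-0.4011, 0.312, -0.8613, 1.5482], [0.0, 0.0, 0.0, 1.0]]
389.2918451395625 254.4943942365632 192.18473716429654 [[-0.9237, -0.3829, 0.0108, 0.4968], [-0.295, 0.6931, -0.6577, 0.2844], [0.2443, -0.6107, -0.7532, 0.8572], [0.0, 0.0, 0.0, 1.0]]
270.4573145140803 256.1246085541344 192.74372179252472 [[-0.0001, -0.9673, -0.2535, 0.0691], [1.0, 0.0003, -0.0012, 0.0002], [0.0012, -0.2535, 0.9673, -0.1624], [0.0, 0.0, 0.0, 1.0]]
```

View pics/s0.png

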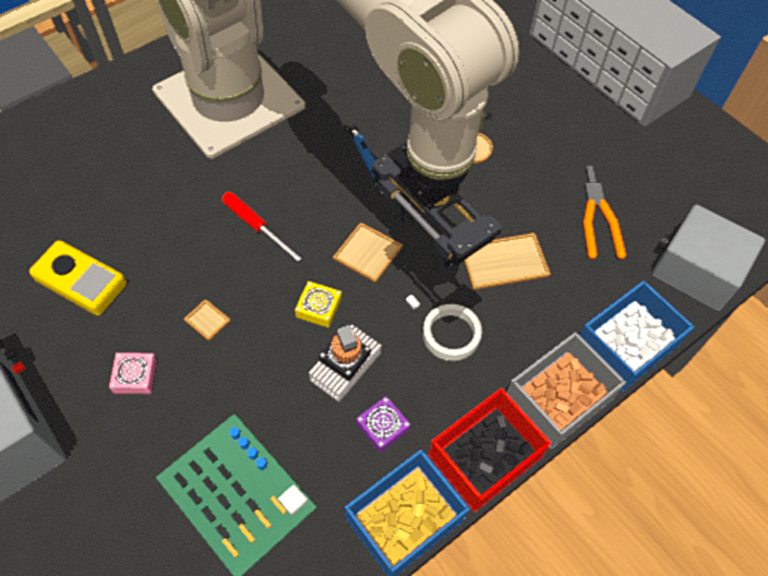

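View pics/d0.png

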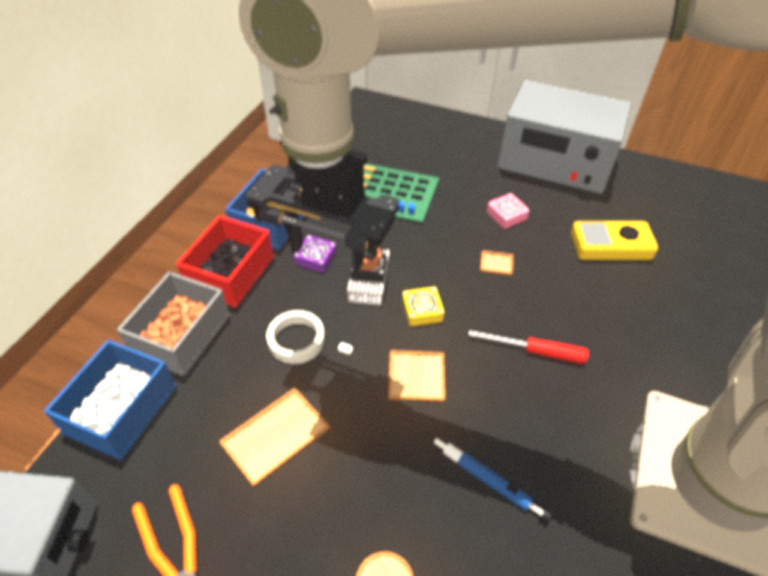

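View pics/w0.png

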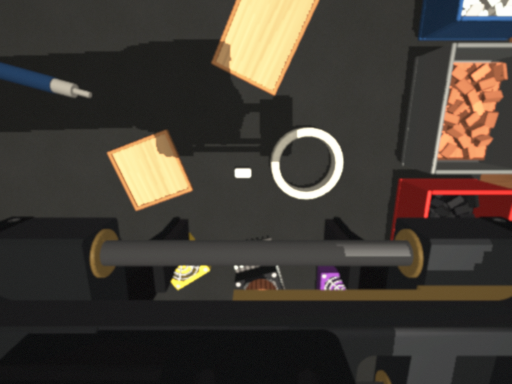

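The scene picture shows the pile (relay, choke, black fan and heat sink) at about (345,350). The trays are small (207,319), square (367,250), long (505,260) and round (482,148, half hidden by the arm). The tape is at (452,332).

Candidates for the fan are the black one in the pile at (345,355), yellow (318,303), purple (384,421) and pink (132,372). By the description it's the black one in the pile.

```bash
cat >> h.py <<'E'
import pickle
def pose(c,s=None):
    "camera position and cam->world rotation"
    if "camera_from_world" in c:
        T=np.linalg.inv(c["camera_from_world"]); return T[:3,:3],T[:3,3]
    from scipy.spatial.transform import Rotation as R
    T=np.eye(4);T[:3,:3]=R.from_quat(s["eef_rot"]).as_matrix();T[:3,3]=s["ee_pos"]
    T=T@c["mount"];return T[:3,:3],T[:3,3]
def cast(c,px,z,s=None):
    Rm,o=pose(c,s);px=np.atleast_2d(px).astype(float)
    d=np.c_[(px[:,0]-c["cx"])/c["fx"],(px[:,1]-c["cy"])/c["fy"],np.ones(len(px))]@Rm.T
    return (o+d*((z-o[2])/d[:,2])[:,None])
def hsv(c): return cv2.cvtColor(c["color"],cv2.COLOR_RGB2HSV)
def blobs(m,amin=150):
    m=m.astype(np.uint8)*255
    cs,_=cv2.findContours(m,cv2.RETR_EXTERNAL,cv2.CHAIN_APPROX_NONE)
    return sorted([k[:,0,:] for k in cs if cv2.contourArea(k)>amin],key=lambda k:-cv2.contourArea(k.astype(np.float32)))
def rect(c,k,z,s=None):
    w=cast(c,k,z,s)[:,:2]*1000
    (x,y),(a,b),t=cv2.minAreaRect(w.astype(np.float32))
    if a<b: a,b,t=b,a,t+90
    return x,y,a,b,(t+90)%180-90   # angle of long side
E
python3 - <<'E'
from h import *
s,a,b,w=pickle.load(open("c0.pkl","rb"))
for n,c in(("scene",a),("side",b),("wrist",w)):
    H=hsv(c);m=(H[...,0]>8)&(H[...,0]<24)&(H[...,1]>60)&(H[...,2]>110)
    m=cv2.morphologyEx(m.astype(np.uint8),cv2.MORPH_OPEN,np.ones((2,2)))
    for k in blobs(m):
        r=rect(c,k,.0035,s)
        if max(r[2:4])<200: print(n,k.mean(0).astype(int),np.round(r,1))
save(a,"pile.png",(195,205,265,275),8)
E
```

```text
scene [270 345] [ 883.8 -235.   119.8   90.7   90. ]
scene [377 260] [883.6  98.7 111.6  91.9  89.9]
scene [339 175] [639.6 188.6 145.4  95.6  64.5]
scene [91 14] [-318.8  -33.1  187.3  113.1  -14.5]
scene [245 168] [475.4   3.   96.5  94.3 -70.1]
scene [138 213] [ 420.7 -301.1   64.8   54.2   12.8]
scene [409 153] [709.2 396.7 132.4  24.2 -29.3]
scene [394 153] [682.4 361.1 132.9  21.  -44.3]
scene [321  99] [420.7 331.8  79.   36.  -47.1]
scene [231 233] [ 609.  -145.3   50.1   47.8   44.5]
side [183 291] [633.4 187.7 150.1 107.3  64.6]
side [467 354] [ 27.1  78.5 174.5  82.7  -0. ]
side [278 250] [472.7   2.4 103.5  99.6 -70.5]
side [115 214] [910.4  63.6 109.6  74.7  87.5]
side [123 353] [682.2 356.5 134.3  25.8 -43.7]
side [331 175] [ 418.3 -300.4   66.9   66.5   14. ]
side [407 167] [ 212.9 -423.2  174.4   98.7    1.9]
side [100 360] [713.  390.3 124.5  26.3 -29.3]
side [256 374] [410.9 293.3  78.7  30.   22.7]
wrist [472 110] [916.1  79.2 126.9  74.4  89.9]
wrist [259  39] [634.2 177.1 123.8  94.2  64.9]
wrist [150 171] [474.   -0.8  94.   93.7  20. ]
wrist [497 179] [969.3 -13.8  45.8  19.1   0. ]
```

View pics/pile.png

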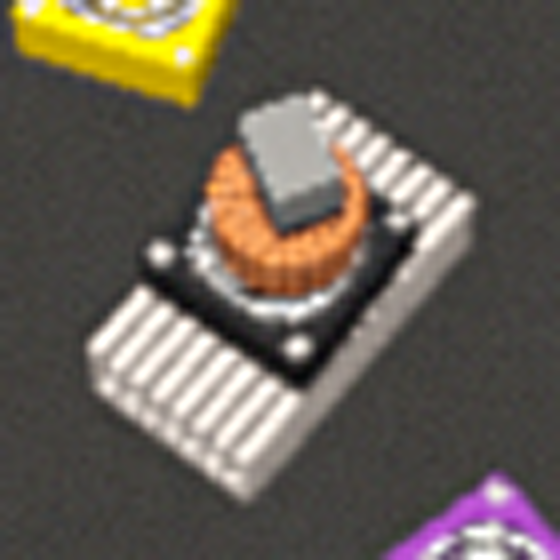

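The crop confirms the chain: grey relay, copper choke, black fan, silver heat sink. The coloured fans stand apart from the pile. I'll locate it next.

Run:
```python
from h import *
s,a,b,w=pickle.load(open("c0.pkl","rb"))
print("relay top",cast(a,[231,224.4],.109)*1000)
# relay top quad from the crop
q=np.array([[240,120],[305,93],[341,180],[279,210]])/8+[195,205]
print(np.round(cast(a,q,.109)[:,:2]*1000))
H=hsv(a);m=(H[...,0]>4)&(H[...,0]<20)&(H[...,1]>90)&(H[...,2]>80);m[:, :215]=0;m[:,250:]=0;m[:215]=0;m[250:]=0
for k in blobs(m,30): print("choke",np.round(rect(a,k,.069),1))
# heat sink top corners, z=.032
q=np.array([[88,350],[240,480],[475,200]])/8+[195,205]
print(np.round(cast(a,q,.032)[:,:2]*1000))
```

```text
relay top [[ 632.34389682 -159.37846576  109.        ]]
[[ 615. -164.]
 [ 619. -144.]
 [ 648. -152.]
 [ 645. -172.]]
choke [ 630.3 -162.    47.7   47.2   53. ]
[[ 617. -225.]
 [ 678. -213.]
 [ 648. -101.]]
```

{"name": "play_rows", "arguments": {"increments": "0 0 0 -0.04 0 -0.04 1;0 0 0 -0.085 0 -0.06 1;0 0 0 -0.135 0 -0.06 1;0 0 0 -0.18 0.005 -0.06 1;0 0 0 -0.23 0.005 -0.06 1;0 0 0 -0.23 0.005 -0.06 1;0 0 0 -0.23 0.005 -0.06 1;0 0 0 -0.23 0.005 -0.06 1"}}

```text
time: 0.95
ee_pos: [0.6303, -0.2285, 0.2823]
eef_rot: [0.707, 0.708, 0.0, -0.0]
ft_force: [0.1, 1.4, -0.7]
width: 0.0873
grip_force: 0.0
```

Run:
```python
from h import *
s=read_state();w=camera("wrist");b=camera("side");a=camera("scene")
pickle.dump((s,a,b,w),open("c1.pkl","wb"));print(s["ee_pos"],s["eef_rot"],np.abs(s["joint_vel"]).max(),s["time"])
A=w["color"][30:230,150:370,::-1];A=cv2.resize(A,None,fx=2.5,fy=2.5,interpolation=cv2.INTER_CUBIC)
cv2.imwrite("pics/w1.png",A)
for n,c in(("scene",a),("side",b)):
    H=hsv(c);m=(H[...,0]>8)&(H[...,0]<24)&(H[...,1]>60)&(H[...,2]>110)
    m=cv2.morphologyEx(m.astype(np.uint8),cv2.MORPH_OPEN,np.ones((2,2)))
    for k in blobs(m):
        r=rect(c,k,.0035,s)
        if max(r[2:4])<160 and r[0]<700: print(n,k.mean(0).astype(int),np.round(r,1))
```

```text
[ 0.63030956 -0.22850936  0.28229981] [ 7.06517417e-01  7.07695456e-01  3.09982539e-04 -4.31166627e-04] 0.013238917322680194 0.95
scene [336 174] [639.5 188.5 144.9  95.5  64.3]
scene [246 168] [475.4   3.   96.4  94.3 -70.2]
scene [138 213] [ 420.6 -301.1   64.6   54.2   12.8]
scene [315  98] [404.5 317.   78.4  78.1  -2.7]
scene [394 153] [682.4 361.1 132.9  21.  -44.4]
side [185 293] [627.3 190.5 151.8 122.3  64.8]
side [278 251] [472.7   3.3 102.9  98.5 -70.2]
side [282 204] [ 512.3 -140.2   87.5   70.9  -56.8]
side [123 353] [682.6 356.4 133.5  26.4 -44.3]
side [331 175] [ 418.3 -300.4   67.1   66.5   14. ]
side [256 374] [410.9 293.3  78.7  30.   22.7]
```

View pics/w1.png

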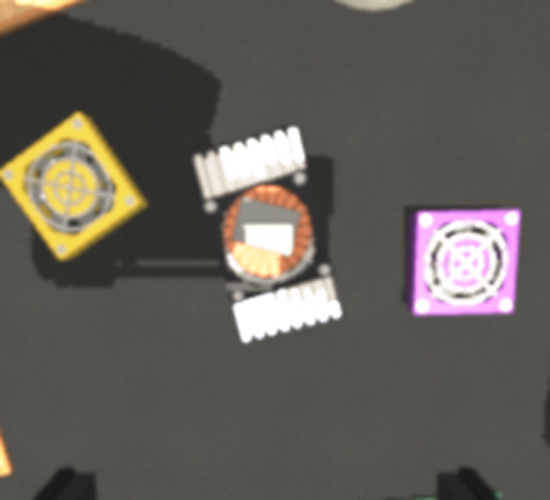

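Run:
```python
from h import *
s,a,b,w=pickle.load(open("c1.pkl","rb"))
f=lambda q,z:cast(w,np.array(q)/2.5+[150,30],z,s)[:,:2]*1000
for n,q,z in(("relay",[[245,198],[302,210],[294,255],[240,246]],.109),("hs",[[195,155],[298,127],[341,315],[245,343]],.032)):
    p=f(q,z);print(n,np.round(p,1).tolist(),p.mean(0),cv2.minAreaRect(p.astype(np.float32)))
# relay grey mask, choke orange mask
im=cv2.resize(w["color"][95:150,225:295],None,fx=10,fy=10,interpolation=cv2.INTER_CUBIC)[:,:,::-1];cv2.imwrite("pics/w1b.png",im)
H=hsv(w);m=(H[...,0]>4)&(H[...,0]<22)&(H[...,1]>90)&(H[...,2]>60);z=np.zeros_like(m);z[95:150,230:285]=1
for k in blobs(m&z,30): print("choke",np.round(rect(w,k,.075,s),1))
H=hsv(a);m=(H[...,0]>4)&(H[...,0]<20)&(H[...,1]>90)&(H[...,2]>80);
z=np.zeros_like(m);z[215:250,215:250]=1
for k in blobs(m&z,30): print("choke",np.round(rect(a,k,.069),1))
```

```text
relay [[620.3, -144.6], [647.4, -150.1], [643.9, -171.0], [617.7, -166.8]] [ 632.32079382 -158.14345537] ((632.04931640625, -157.9503173828125), (22.30358123779297, 27.68243408203125), 80.36761474609375)
hs [[589.3, -117.6], [648.4, -102.5], [676.0, -209.3], [617.4, -226.6]] [ 632.7888703  -164.01584575] ((632.9470825195312, -164.4977569580078), (61.06081771850586, 112.57154083251953), 14.458418846130371)
choke [ 631.3 -156.5   45.9   41.5  -23.5]
choke [ 631.5 -161.8   47.7   46.5   57.9]
```

View pics/w1b.png

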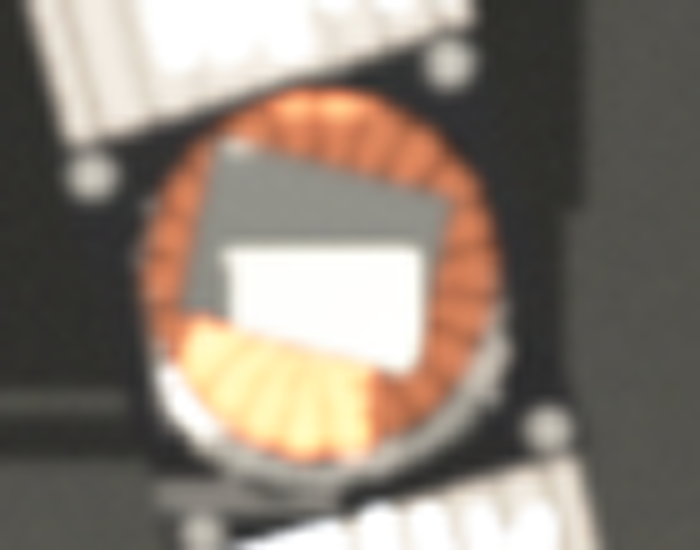

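Run:
```python
from h import *
s,a,b,w=pickle.load(open("c1.pkl","rb"))
f=lambda q,z:cast(w,np.array(q)/10+[224.5,94.5],z,s)[:,:2]*1000
for n,q,z in(("relay",[[220,143],[450,205],[412,375],[188,315]],.109),("fan",[[448,65],[92,178],[200,530],[548,430]],.057),("choke",[[145,275],[500,275],[320,90],[310,460]],.078)):
    p=f(q,z);print(n,np.round(p,1).tolist(),p.mean(0),cv2.minAreaRect(p.astype(np.float32)))
```

```text
relay [[618.5, -144.2], [645.9, -151.2], [641.6, -171.0], [614.5, -164.0]] [ 630.10884053 -157.61622586] ((630.0283203125, -157.61239624023438), (20.269197463989258, 29.02398681640625), 75.60588073730469)
fan [[647.8, -131.6], [599.0, -146.4], [613.4, -194.4], [662.5, -180.3]] [ 630.67376772 -163.18735951] ((630.7064819335938, -163.36756896972656), (51.04002380371094, 50.90842056274414), 16.83547592163086)
choke [[607.4, -159.3], [654.0, -159.3], [630.3, -136.2], [629.1, -183.2]] [ 630.22090901 -159.50636227] ((630.1170043945312, -159.3264923095703), (34.530914306640625, 33.02000427246094), 43.85002899169922)
```

Relay at about (631,-158.5) mm with its long side at -14.5°, fan (631,-163), heat sink (632.5,-164), choke (630.5,-161). Heights and sizes agree with those given. Next I turn and rise above the relay.

{"name": "play_rows", "arguments": {"increments": "0 0 1.1 0.07 0.001 0.06 1;0 0 1.1 0.07 0.001 0.08 1;0 0 1.1 0.07 0.001 0.1 1;0 0 1.1 0.07 0.001 0.1 1;0 0 1.1 0.07 0.001 0.1 1;0 0 1.1 0.07 0.001 0.1 1;0 0 1.1 0.07 0.001 0.1 1;0 0 1.1 0.07 0.001 0.1 1"}}

```text
time: 1.9
ee_pos: [0.6312, -0.1587, 0.1828]
eef_rot: [0.973, 0.231, 0.0, -0.0]
ft_force: [0.8, -0.5, 0.3]
width: 0.0869
grip_force: 0.0
```

{"name": "play_rows", "arguments": {"increments": "0 0 0.724 0 0 0 1;0 0 0.724 0 0 0 1;0 0 0.724 0 0 0 1;0 0 0.724 0 0 0 1;0 0 0.724 0 0 0 1;0 0 0.724 0 0 0 1;0 0 0.724 0 0 0 1"}}

```text
time: 2.6
ee_pos: [0.6312, -0.1591, 0.1827]
eef_rot: [0.992, -0.124, 0.0, -0.0]
ft_force: [-0.1, -0.4, -0.2]
width: 0.0873
grip_force: 0.0
```

```bash
cat >> h.py <<'E'
from scipy.spatial.transform import Rotation as R
def need(x,y,z,yaw):
    "increment (tool axes) from the measured pose to TCP mm x,y,z, tool y at yaw deg, pointing down"
    s=read_state();Rm=R.from_quat(s["eef_rot"])
    t=np.radians(yaw);ty=[np.cos(t),np.sin(t),0];tz=[0,0,-1];tx=np.cross(ty,tz)
    D=R.from_matrix(np.c_[tx,ty,tz])
    cy=Rm.as_matrix()[:,1]
    print("now",np.round(s["ee_pos"]*1000,1),"yaw",round(np.degrees(np.arctan2(cy[1],cy[0])),1),"t",s["time"],"w",round(s["width"]*1000,1),"j",np.round(s["joint_positions"],2))
    print("turn",np.round((Rm.inv()*D).as_rotvec(),3),"shift",np.round(Rm.inv().apply(np.array([x,y,z])/1000-s["ee_pos"]),4))
E
python3 -c "
from h import *
need(631,-158.5,89,-104.5)"
```

```text
now [ 631.2 -159.1  182.7] yaw -104.2 t 2.6 w 87.3 j [-0.05  0.42  0.3   1.46 -0.13  1.29 -1.55]
turn [-0.    -0.     0.005] shift [-0.0003 -0.0006  0.0937]
```

{"name": "play_rows", "arguments": {"increments": "0 0 0.005 0 -0.0005 0.045 0.8;0 0 0.005 0 -0.0005 0.075 0.7;0 0 0.005 0 -0.0005 0.09 0.6;0 0 0.005 0 -0.0005 0.0937 0.5;0 0 0.005 0 -0.0005 0.0937 0.4;0 0 0.005 0 -0.0005 0.0937 0.3;0 0 0.005 0 -0.0005 0.0937 0.1;0 0 0.005 0 -0.0005 0.0937 0", "grip_force": 15}}

```text
time: 3.4
ee_pos: [0.6317, -0.1596, 0.09]
eef_rot: [0.992, -0.129, 0.001, -0.0]
ft_force: [0.2, 0.8, 0.2]
width: 0.0308
grip_force: 0.0
```

{"name": "play_rows", "arguments": {"increments": "0 0 0 0 0 0 0;0 0 0 0 0 0 0;0 0 0 0 0 0 0;0 0 0 0 0 0 0;0 0 0 0 0 0 0"}}

```text
time: 3.9
ee_pos: [0.6315, -0.1595, 0.0894]
eef_rot: [0.992, -0.129, 0.0, -0.0]
ft_force: [-1.4, 0.5, 4.7]
width: 0.022
grip_force: 15.0
```

```bash
python3 -c "
from h import *
need(631,-158.5,89,-104.5)
c=camera('scene');save(c,'s2.png',(170,170,300,270),5)"
```

```text
now [ 631.5 -159.5   89.4] yaw -104.8 t 3.9 w 22.0 j [-0.04  0.49  0.29  1.55 -0.15  1.12 -1.55]
turn [-0.    -0.001 -0.005] shift [-0.0007 -0.0009  0.0004]
```

View pics/s2.png

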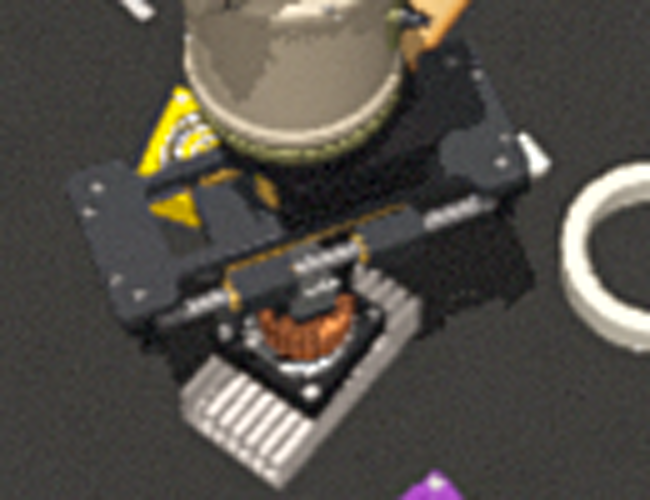

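Width 22.0 mm at 15 N, and the picture shows the fingers around the relay above the copper ring: the relay is held. Lifting.

{"name": "play_rows", "arguments": {"increments": "0 0 0 0 0 -0.02 0;0 0 0 0 0 -0.06 0;0 0 0 0 0 -0.08 0;0 0 0 0 0 -0.08 0"}}

```text
time: 4.35
ee_pos: [0.6327, -0.1601, 0.1722]
eef_rot: [0.992, -0.129, 0.003, 0.0]
ft_force: [1.4, -0.2, -0.8]
width: 0.0219
grip_force: 15.0
```

```bash
python3 -c "
from h import *
need(419.7,-300.8,60,-76.8)"
```

```text
now [ 632.7 -160.1  172.2] yaw -104.8 t 4.35 w 21.9 j [-0.05  0.42  0.3   1.47 -0.13  1.26 -1.56]
turn [ 0.001 -0.005 -0.489] shift [-0.1705  0.1905  0.1112]
```

{"name": "play_rows", "arguments": {"increments": "0 0 -0.1 -0.03 0.03 0 0;0 0 -0.2 -0.06 0.065 0 0;0 0 -0.3 -0.09 0.1 0 0;0 0 -0.4 -0.12 0.13 0 0;0 0 -0.49 -0.145 0.16 0.02 0;0 0 -0.49 -0.165 0.18 0.05 0;0 0 -0.49 -0.1705 0.1905 0.09 0;0 0 -0.49 -0.1705 0.1905 0.11 0"}}

```text
time: 5.15
ee_pos: [0.4138, -0.3006, 0.0553]
eef_rot: [0.993, 0.114, -0.002, -0.001]
ft_force: [0.5, -0.1, -0.1]
width: 0.0218
grip_force: 15.0
```

{"name": "play_rows", "arguments": {"increments": "0 0 0 0 0 0 0;0 0 0 0 0 0 0;0 0 0 0 0 0 0"}}

```text
time: 5.45
ee_pos: [0.4187, -0.3003, 0.06]
eef_rot: [0.993, 0.116, 0.001, 0.0]
ft_force: [-0.1, 0.5, 0.2]
width: 0.0218
grip_force: 15.0
```

```bash
python3 -c "
from h import *
need(419.7,-300.8,10.6,-76.8)
w=camera('wrist');save(w,'w3.png',(100,60,412,384),1.8)"
```

```text
now [ 418.7 -300.3   60. ] yaw -76.7 t 5.45 w 21.8 j [ 0.23  0.25  0.34  1.95 -0.1   0.95 -0.72]
turn [ 0.001 -0.001  0.002] shift [0.0008 0.0007 0.0494]
```

View pics/w3.png

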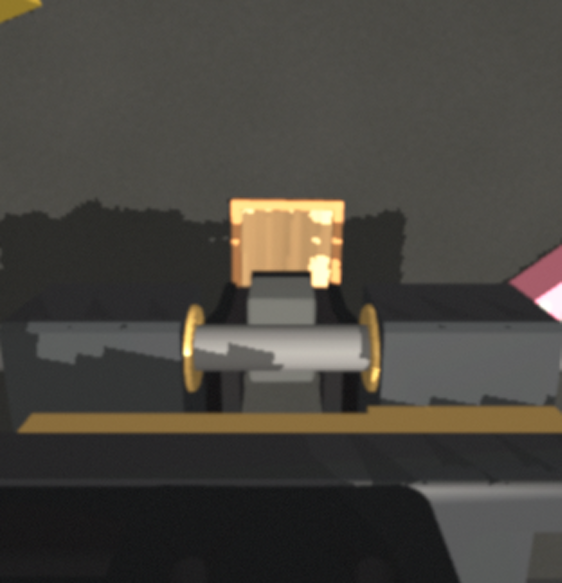

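The wrist picture shows the relay between the fingers at (283,310) and the far half of the small tray, with corners at (230,200) and (345,200), square with the relay. Now to work out the tray offset.

```bash
python3 -c "
from h import *
s=read_state();w=camera('wrist')
p=cast(w,np.array([[231,200],[344.5,200],[231,283],[341.5,283]])/1.8+[100,60]-.5,.007,s)
print(p*1000); Rm=R.from_quat(s['eef_rot']); print('tool frame',Rm.inv().apply(p-s['ee_pos'])*1000)
q=Rm.inv().apply(cast(w,np.array([[250,283],[317,283],[283,273]])/1.8+[99.5,59.5],.055+.022,s)-s['ee_pos'])*1000;print(q)
"
```

```text
[[ 443.70735706 -270.94370091    7.        ]
 [ 455.42765061 -320.45037758    7.        ]
 [ 405.14841051 -278.99872638    7.        ]
 [ 417.08080669 -329.40346487    7.        ]]
tool frame [[ 30.99509078 -22.89134974  53.09344269]
 [ 30.99181049  27.98371545  53.15706113]
 [ -8.38224896 -23.93841478  53.02588388]
 [ -8.38608117  27.85941849  53.09065539]]
[[ 16.88440388 -10.08827609 -16.91443985]
 [ 16.88283468  11.12171772 -16.88791743]
 [ 20.21589784   0.35670633 -16.89577245]]
```

```bash
python3 -c "
from h import *
s=read_state();w=camera('wrist')
Rm=R.from_quat(s['eef_rot'])
for v,z in((271,.0515),(279,.058),(296,.080),(325,.08)):
  print(v,Rm.inv().apply(cast(w,np.array([[283,v]])/1.8+[99.5,59.5],z,s)-s['ee_pos'])*1000)
"
```

```text
271 [[12.39106038  0.38453245  8.53655106]]
279 [[11.55629674  0.37885886  2.03507935]]
296 [[ 13.69095509   0.35713974 -19.96129037]]
325 [[  3.88223168   0.36211564 -19.97832004]]
```

{"name": "play_rows", "arguments": {"increments": "0 0 0 0.0025 0.002 0.02 0;0 0 0 0.0025 0.002 0.036 0;0 0 0 0.0025 0.002 0.043 0;0 0 0 0.0025 0.002 0.046 0;0 0 0 0.0025 0.002 0.0475 0;0 0 0 0.0025 0.002 0.0483 0;0 0 0 0.0025 0.002 0.0485 0;0 0 0 0.0025 0.002 0.0485 0"}}

```text
time: 6.4
ee_pos: [0.421, -0.3018, 0.0114]
eef_rot: [0.993, 0.116, 0.001, 0.0]
ft_force: [-1.7, 3.1, 6.1]
width: 0.0218
grip_force: 15.0
```

```bash
python3 -c "
from h import *
need(419.7,-300.8,11.4,-76.8)
print(read_state()['ft_force'])"
```

```text
now [ 421.  -301.8   11.4] yaw -76.7 t 6.4 w 21.8 j [ 0.25  0.34  0.32  1.97 -0.14  0.86 -0.69]
turn [ 0.    -0.001  0.001] shift [-0.001  -0.0012 -0.    ]
[-1.68394722  3.10544539  6.07817335]
```

{"name": "play_rows", "arguments": {"increments": "0 0 0 0 0 0 0.35;0 0 0 0 0 0 0.45;0 0 0 0 0 0 0.5;0 0 0 0 0 -0.01 0.5;0 0 0 0 0 -0.04 0.6;0 0 0 0 0 -0.09 0.8;0 0 0 0 0 -0.14 1;0 0 0 0 0 -0.19 1"}}

```text
time: 7.2
ee_pos: [0.42, -0.3015, 0.2032]
eef_rot: [0.993, 0.115, 0.0, 0.0]
ft_force: [0.4, -0.7, 0.3]
width: 0.0674
grip_force: 0.0
```

```bash
python3 -c "
from h import *
need(596,-221,220,-30)
c=camera('scene');save(c,'s4.png',(110,190,170,240),10)
a=c;H=hsv(a);print(H[205:222:3,130:146:3].tolist())"
```

```text
now [ 420.  -301.5  203.2] yaw -76.7 t 7.2 w 67.4 j [ 0.2   0.1   0.36  1.79 -0.04  1.26 -0.77]
turn [ 0.001 -0.    -0.816] shift [ 0.1897 -0.038  -0.0168]
[[[11, 123, 87], [15, 15, 101], [45, 5, 99], [16, 102, 138], [16, 173, 147], [17, 85, 48]], [[13, 18, 100], [25, 15, 103], [174, 13, 100], [10, 8, 98], [17, 60, 128], [16, 160, 139]], [[16, 102, 108], [18, 14, 92], [24, 12, 103], [34, 20, 103], [150, 3, 79], [17, 132, 160]], [[17, 135, 161], [16, 109, 84], [170, 10, 77], [30, 13, 76], [100, 49, 47], [19, 115, 252]], [[16, 157, 149], [17, 127, 161], [16, 131, 113], [130, 14, 56], [19, 112, 250], [19, 118, 246]], [[12, 96, 80], [15, 174, 144], [18, 130, 179], [19, 115, 244], [19, 119, 245], [16, 195, 171]]]
```

View pics/s4.png

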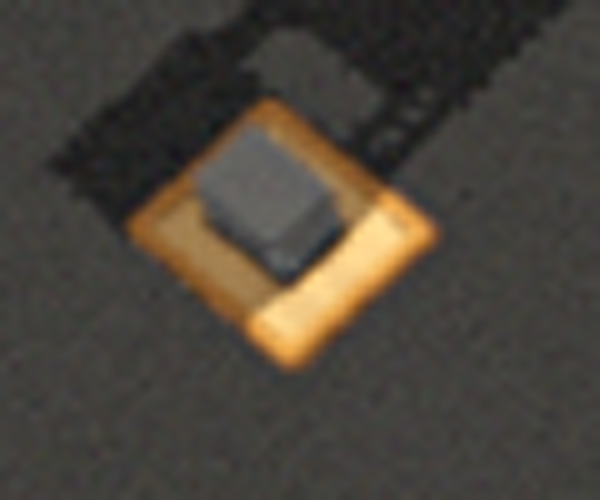

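Relay stands upright and square in the small tray (top corners at (260,125), (335,205), (270,240) and (197,175)). I'll check its centring and move on to the choke view.

```bash
python3 -c "
from h import *
c=camera('scene')
f=lambda q,z:cast(c,np.array(q)/10+[109.5,189.5],z)[:,:2].mean(0)*1000
print(f([[260,125],[335,205],[270,240],[197,175]],.031),f([[268,97],[440,233],[290,370],[130,228]],.0035), f([[285,285]],.003))"
```

```text
[ 419.01692296 -301.77574046] [ 417.04691534 -301.55451864] [ 430.71141809 -308.9213207 ]
```

{"name": "play_rows", "arguments": {"increments": "0 0 -0.13 0.035 -0.005 -0.017 1;0 0 -0.26 0.07 -0.01 -0.017 1;0 0 -0.4 0.11 -0.02 -0.017 1;0 0 -0.54 0.15 -0.03 -0.017 1;0 0 -0.68 0.19 -0.038 -0.017 1;0 0 -0.816 0.19 -0.038 -0.017 1;0 0 -0.816 0.19 -0.038 -0.017 1;0 0 -0.816 0.19 -0.038 -0.017 1"}}

```text
time: 8.1
ee_pos: [0.5961, -0.2218, 0.2176]
eef_rot: [0.867, 0.498, -0.0, 0.0]
ft_force: [0.0, -0.5, -1.3]
width: 0.0873
grip_force: 0.0
```

Run:
```python
from h import *
s=read_state();w=camera("wrist");print(s["ee_pos"],np.abs(s["joint_vel"]).max())
pickle.dump((s,w),open("c5.pkl","wb"))
H=hsv(w);m=(H[...,0]>4)&(H[...,0]<22)&(H[...,1]>90)&(H[...,2]>50);z=np.zeros_like(m);z[60:220,200:310]=1
for k in blobs(m&z,100):
    (u,v),r=cv2.minEnclosingCircle(k);print((u,v,r));e=cv2.fitEllipse(k);print(e)
    print("choke",cast(w,[e[0]],.077,s)*1000,np.round(rect(w,k,.077,s),1))
save(w,"w5.png",(180,40,330,200),4)
```

```text
[ 0.59605099 -0.221802    0.21761696] 0.011481611730973437
(254.25045776367188, 118.9360122680664, 22.44440269470215)
((254.29595947265625, 118.93894958496094), (42.626277923583984, 43.89464569091797), 5.92816686630249)
choke [[ 630.47497555 -158.48925119   77.        ]] [ 630.  -158.8   45.9   45.6   59.7]
```

View pics/w5.png

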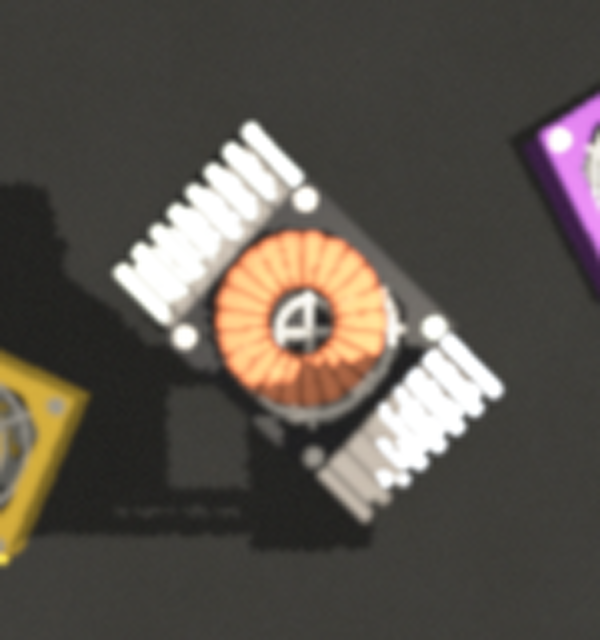

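The picture shows the choke at (303,320) on the fan, whose screws are at (305,200), (185,337), (313,457) and (434,327). The hole of the choke and the wire guard are visible.

Run:
```python
from h import *
s,w=pickle.load(open("c5.pkl","rb"))
p=cast(w,np.array([[305,200],[185,337],[313,457],[434,327]])/4+[179.5,39.5],.057,s)[:,:2]*1000
print("fan",p.mean(0),cv2.minAreaRect(p.astype(np.float32)))
p=cast(w,np.array([[252,120],[112,270],[368,525],[505,390]])/4+[179.5,39.5],.032,s)[:,:2]*1000
print("hs",p.mean(0),cv2.minAreaRect(p.astype(np.float32)))
need(630.8,-160,64.5,-30)
```

```text
fan [ 630.90754495 -163.1774526 ] ((630.9529418945312, -163.16311645507812), (51.12043380737305, 50.71472930908203), 16.722206115722656)
hs [ 631.72962082 -163.47127049] ((631.7418212890625, -163.28115844726562), (60.8510627746582, 112.44141387939453), 14.902918815612793)
now [ 595.9 -222.   217.8] yaw -30.3 t 8.15 w 87.0 j [ 0.13  0.36  0.2   1.45 -0.07  1.34 -0.19]
turn [ 0.     0.    -0.005] shift [ 0.0711 -0.0012  0.1533]
```

{"name": "play_rows", "arguments": {"increments": "0 0 0 0.035 -0.001 0.03 1;0 0 0 0.0711 -0.001 0.06 1;0 0 0 0.0711 -0.001 0.09 1;0 0 0 0.0711 -0.001 0.12 1;0 0 0 0.0711 -0.001 0.142 0.9;0 0 0 0.0711 -0.001 0.151 0.8;0 0 0 0.0711 -0.001 0.1533 0.7;0 0 0 0.0711 -0.001 0.1533 0.62"}}

```text
time: 8.95
ee_pos: [0.6317, -0.1594, 0.0652]
eef_rot: [0.866, 0.5, 0.0, 0.001]
ft_force: [-0.4, 0.3, -0.2]
width: 0.0628
grip_force: 0.0
```

{"name": "play_rows", "arguments": {"increments": "0 0 0 0 0 0 0.55;0 0 0 0 0 0 0.5;0 0 0 0 0 0 0.4;0 0 0 0 0 0 0.3;0 0 0 0 0 0 0.2;0 0 0 0 0 0 0.2", "grip_force": 20}}

```text
time: 9.55
ee_pos: [0.6319, -0.1589, 0.0651]
eef_rot: [0.866, 0.5, 0.001, 0.0]
ft_force: [-1.4, -0.9, 6.2]
width: 0.0454
grip_force: 20.0
```

```bash
python3 -c "
from h import *
need(404.5,317,60,-30)"
```

```text
now [ 631.9 -158.9   65.1] yaw -30.0 t 9.55 w 45.4 j [ 0.06  0.51  0.15  1.56 -0.08  1.07 -0.29]
turn [ 0.001 -0.001  0.001] shift [ 0.2987 -0.4347  0.0048]
```

{"name": "play_rows", "arguments": {"increments": "0 0 0 0 0 -0.02 0.2;0 0 0 0 0 -0.06 0.2;0 0 0 0.015 -0.02 -0.08 0.2;0 0 0 0.04 -0.058 -0.08 0.2;0 0 0 0.065 -0.095 -0.08 0.2;0 0 0 0.09 -0.132 -0.08 0.2;0 0 0 0.115 -0.169 -0.08 0.2;0 0 0 0.14 -0.205 -0.08 0.2"}}

```text
time: 10.35
ee_pos: [0.5226, 0.0664, 0.1442]
eef_rot: [0.866, 0.5, 0.0, 0.0]
ft_force: [0.9, 1.4, -1.6]
width: 0.0454
grip_force: 20.0
```

{"name": "play_rows", "arguments": {"increments": "0 0 0 0.025 -0.037 0 0.2;0 0 0 0.05 -0.074 0 0.2;0 0 0 0.075 -0.11 0 0.2;0 0 0 0.1 -0.147 0 0.2;0 0 0 0.125 -0.183 0 0.2;0 0 0 0.145 -0.215 0.02 0.2;0 0 0 0.159 -0.23 0.05 0.2;0 0 0 0.159 -0.23 0.08 0.2"}}

```text
time: 11.15
ee_pos: [0.4022, 0.3213, 0.0636]
eef_rot: [0.865, 0.502, 0.001, -0.001]
ft_force: [0.5, -0.6, -1.2]
width: 0.0452
grip_force: 20.0
```

{"name": "play_rows", "arguments": {"increments": "0 0 0 0 0 0 0.2;0 0 0 0 0 0 0.2;0 0 0 0 0 0 0.2"}}

```text
time: 11.45
ee_pos: [0.4051, 0.3176, 0.0658]
eef_rot: [0.866, 0.5, 0.001, -0.0]
ft_force: [-0.1, -0.1, -1.4]
width: 0.0453
grip_force: 20.0
```

```bash
python3 -c "
from h import *
need(404.5,317,60,-30)
s=read_state();w=camera('wrist');save(w,'w6.png',(120,60,392,260),2.5);pickle.dump((s,w),open('c6.pkl','wb'))"
```

```text
now [405.1 317.6  65.8] yaw -30.0 t 11.45 w 45.3 j [-0.58  0.25 -0.19  1.92  0.06  0.98 -1.32]
turn [ 0.001 -0.002 -0.001] shift [-0.0009 -0.0002  0.0058]
```

View pics/w6.png

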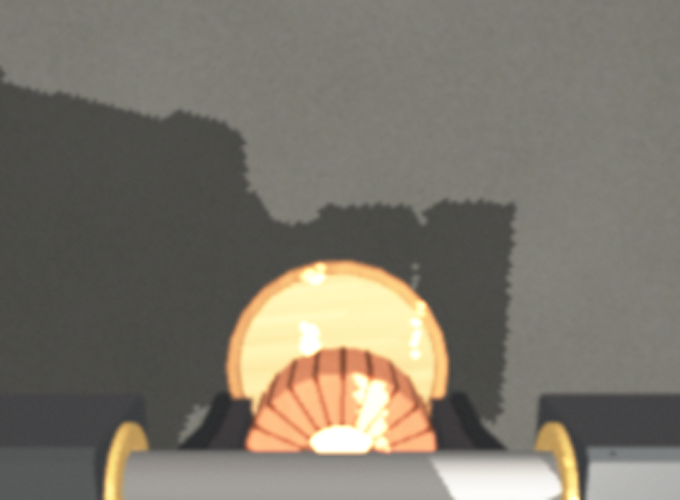

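The picture shows the round tray's outer edge (top (338,260), left (227,360), right (448,360)) and the choke in front of it with its lower far edge at (343,348).

```bash
python3 -c "
from h import *
s,w=pickle.load(open('c6.pkl','rb'));Rm=R.from_quat(s['eef_rot'])
f=lambda q,z:Rm.inv().apply(cast(w,np.array(q)/2.5+[119.5,59.5],z,s)-s['ee_pos'])*1000
p=f([[338,260],[265,288],[412,287],[228,360],[448,360],[240,320],[437,320]],.006);print(p.round(1))
A=np.c_[2*p[:,:2],np.ones(len(p))];x=np.linalg.lstsq(A,(p[:,:2]**2).sum(1),rcond=None)[0];print(x[:2],np.sqrt(x[2]+x[0]**2+x[1]**2))
print(f([[343,347]],.0577),f([[247,440],[436,440]],.075))"
```

```text
[[ 35.8  -1.3  59.9]
 [ 26.4 -25.7  59.9]
 [ 26.8  23.4  59.9]
 [  1.3 -39.1  59.8]
 [  1.3  36.4  59.9]
 [ 15.4 -34.5  59.8]
 [ 15.4  32.2  59.9]]
[-2.18261685 -1.19045591] 37.8395271894719
[[20.65564175  0.34819206  8.17786294]] [[  1.95397278 -23.12720078  -9.19040087]
 [  1.95922155  23.08624068  -9.13882678]]
```

{"name": "play_rows", "arguments": {"increments": "0 0 0 0 -0.001 0.025 0.2;0 0 0 0 -0.001 0.042 0.2;0 0 0 0 -0.001 0.049 0.2;0 0 0 0 -0.001 0.052 0.2;0 0 0 0 -0.001 0.0535 0.2;0 0 0 0 -0.001 0.0545 0.2;0 0 0 0 -0.001 0.0548 0.2;0 0 0 0 -0.001 0.0548 0.2"}}

```text
time: 12.3
ee_pos: [0.4037, 0.3184, 0.011]
eef_rot: [0.866, 0.5, 0.001, 0.0]
ft_force: [-3.4, -2.9, 9.4]
width: 0.0453
grip_force: 20.0
```

{"name": "play_rows", "arguments": {"increments": "0 0 0 0 0 0 0.56;0 0 0 0 0 0 0.64;0 0 0 0 0 0 0.7;0 0 0 0 0 -0.01 0.7;0 0 0 0 0 -0.04 0.8;0 0 0 0 0 -0.09 1;0 0 0 0 0 -0.14 1;0 0 0 0 0 -0.19 1"}}

```text
time: 13.1
ee_pos: [0.4026, 0.3178, 0.2022]
eef_rot: [0.866, 0.5, 0.0, -0.0]
ft_force: [0.9, 1.2, -0.1]
width: 0.0834
grip_force: 0.0
```

```bash
python3 -c "
from h import *
need(607,49,300,48.8)
a=camera('scene');H=hsv(a);m=(H[...,0]>2)&(H[...,0]<13)&(H[...,1]>110)&(H[...,2]>60)
z=np.zeros_like(m);z[60:130,290:345]=1
for k in blobs(m&z,30):print(np.round(rect(a,k,.015),1))"
```

```text
now [402.6 317.8 202.2] yaw -30.0 t 13.1 w 83.4 j [-0.57  0.11 -0.2   1.77  0.02  1.26 -1.3 ]
turn [ 1.000e-03 -0.000e+00 -1.375e+00] shift [-0.1308  0.3113 -0.0979]
[400.9 320.4  64.7  41.9 -53. ]
```

{"name": "play_rows", "arguments": {"increments": "0 0 -0.14 -0.018 0.04 -0.02 1;0 0 -0.28 -0.036 0.08 -0.04 1;0 0 -0.42 -0.054 0.12 -0.06 1;0 0 -0.56 -0.07 0.16 -0.08 1;0 0 -0.7 -0.086 0.2 -0.098 1;0 0 -0.84 -0.102 0.24 -0.098 1;0 0 -0.98 -0.118 0.28 -0.098 1;0 0 -1.1 -0.131 0.311 -0.098 1"}}

```text
time: 13.95
ee_pos: [0.6081, 0.0464, 0.2981]
eef_rot: [0.475, 0.88, 0.0, 0.001]
ft_force: [0.4, 0.1, 0.5]
width: 0.0869
grip_force: 0.0
```

{"name": "play_rows", "arguments": {"increments": "0 0 -0.14 0 0 0 1;0 0 -0.275 0 0 0 1;0 0 -0.275 0 0 0 1;0 0 -0.275 0 0 0 1;0 0 -0.275 0 0 0 1"}}

```text
time: 14.45
ee_pos: [0.6069, 0.0494, 0.2976]
eef_rot: [0.353, 0.936, 0.0, 0.0]
ft_force: [0.5, 0.0, 0.0]
width: 0.0873
grip_force: 0.0
```

```bash
cat > trays.py <<'E'
from h import *
need(651,-229,220,16.8)
s=read_state();w=camera("wrist");b=camera("side");a=camera("scene")
pickle.dump((s,a,b,w),open("c7.pkl","wb"))
for n,c in(("wrist",w),("scene",a),("side",b)):
    H=hsv(c);m=(H[...,0]>5)&(H[...,0]<26)&(H[...,1]>60)&(H[...,2]>90)
    m=cv2.morphologyEx(m.astype(np.uint8),cv2.MORPH_OPEN,np.ones((2,2)))
    for k in blobs(m):
        r=rect(c,k,.0035,s)
        if max(r[2:4])<165 and 350<r[0]<700: print(n,k.mean(0).astype(int),np.round(r,1))
E
python3 trays.py
```

```text
now [606.9  49.4 297.6] yaw 48.7 t 14.45 w 87.3 j [-0.14  0.27 -0.02  1.39  0.01  1.49  0.69]
turn [0.    0.    0.556] shift [-0.217  -0.18    0.0776]
wrist [333 122] [640.3 187.  146.   95.4  64.5]
wrist [180 122] [475.7   0.6  95.6  95.3  20.2]
wrist [440  68] [685.  361.2 134.3  26.8 -44.3]
wrist [101 253] [ 545.7 -276.    98.9   42.8  -53.9]
wrist [ 36 208] [ 409.7 -291.7   78.8   41.    44.9]
wrist [149 188] [ 517.3 -116.9   86.4   48.7   -9. ]
scene [337 174] [639.5 188.2 146.6  97.8  64.3]
scene [245 168] [475.8   2.8  97.9  95.9 -70.2]
scene [138 213] [ 420.6 -301.1   67.3   55.7   12.5]
scene [394 153] [681.6 360.3 133.6  23.6 -44.3]
scene [300 102] [392.7 267.9 162.5  24.3  49.1]
side [283 250] [464.    1.9 145.5 130.4 -58.1]
side [123 353] [682.4 356.2 136.5  28.6 -43.9]
side [331 176] [ 417.2 -300.    71.2   69.9   11.9]
side [256 374] [411.3 292.4  78.9  32.   22.7]
side [282 204] [ 511.8 -139.4   98.7   78.   -56.9]
```

Square tray at (475.5,1.5), 20.0°; long tray at (639.5,187.8), 64.5°, in agreement over the views. Next, over the fan.

{"name": "play_rows", "arguments": {"increments": "0 0 0.1 -0.03 -0.027 0 1;0 0 0.2 -0.06 -0.055 0 1;0 0 0.3 -0.09 -0.082 0.02 1;0 0 0.4 -0.12 -0.109 0.05 1;0 0 0.5 -0.145 -0.132 0.09 1;0 0 0.556 -0.1584 -0.1438 0.13 1;0 0 0.556 -0.1584 -0.1438 0.16 1;0 0 0.556 -0.1584 -0.1438 0.1776 1"}}

```text
time: 15.4
ee_pos: [0.63, -0.1639, 0.1164]
eef_rot: [0.596, 0.803, -0.001, -0.002]
ft_force: [-0.2, 1.1, 0.3]
width: 0.0871
grip_force: 0.0
```

{"name": "play_rows", "arguments": {"increments": "0 0 0 0 0 0 1;0 0 0 0 0 0 1;0 0 0 0 0 0 1"}}

```text
time: 15.7
ee_pos: [0.6325, -0.1633, 0.1215]
eef_rot: [0.595, 0.804, 0.001, 0.001]
ft_force: [1.0, 0.2, 0.8]
width: 0.0872
grip_force: 0.0
```

```bash
python3 -c "
from h import *
need(631,-163.2,40,16.8)
a=camera('scene');w=camera('wrist')
A=cv2.resize(a['color'][200:280,190:270],(560,560),interpolation=cv2.INTER_CUBIC)
cv2.imwrite('pics/s8.png',np.hstack([A])[:,:,::-1])"
```

```text
now [ 632.5 -163.3  121.5] yaw 17.0 t 15.7 w 87.2 j [ 0.07  0.46  0.15  1.51 -0.07  1.17  0.53]
turn [0.002 0.001 0.003] shift [ 0.0007 -0.0016  0.0815]
```

{"name": "play_rows", "arguments": {"increments": "0 0 0.003 0.0006 -0.0014 0.03 1;0 0 0.003 0.0006 -0.0014 0.055 1;0 0 0.003 0.0006 -0.0014 0.07 1;0 0 0.003 0.0006 -0.0014 0.078 1;0 0 0.003 0.0006 -0.0014 0.0815 0.95;0 0 0.003 0.0006 -0.0014 0.0815 0.85;0 0 0.003 0.0006 -0.0014 0.0815 0.78;0 0 0.003 0.0006 -0.0014 0.0815 0.73"}}

```text
time: 16.6
ee_pos: [0.6306, -0.1633, 0.0392]
eef_rot: [0.596, 0.803, 0.0, 0.001]
ft_force: [0.0, 0.7, 0.3]
width: 0.0681
grip_force: 0.0
```

{"name": "play_rows", "arguments": {"increments": "0 0 0 0 0 0 0.7;0 0 0 0 0 0 0.68;0 0 0 0 0 0 0.6;0 0 0 0 0 0 0.5;0 0 0 0 0 0 0.4;0 0 0 0 0 0 0.4", "grip_force": 20}}

```text
time: 17.2
ee_pos: [0.6304, -0.1632, 0.0386]
eef_rot: [0.596, 0.803, 0.0, 0.0]
ft_force: [1.4, 1.1, 4.3]
width: 0.0597
grip_force: 20.0
```

```bash
python3 -c "
from h import *
need(475.5,1.5,60,20)"
```

```text
now [ 630.4 -163.2   38.6] yaw 16.8 t 17.2 w 59.7 j [ 0.08  0.54  0.14  1.58 -0.08  1.02  0.53]
turn [ 0.001  0.    -0.056] shift [ 0.2024 -0.1007 -0.0216]
```

{"name": "play_rows", "arguments": {"increments": "0 0 0 0 0 -0.015 0.4;0 0 0 0 0 -0.045 0.4;0 0 0 0.01 -0.005 -0.06 0.4;0 0 -0.02 0.05 -0.025 -0.06 0.4;0 0 -0.04 0.09 -0.045 -0.06 0.4;0 0 -0.056 0.13 -0.065 -0.06 0.4;0 0 -0.056 0.17 -0.085 -0.06 0.4;0 0 -0.056 0.202 -0.1 -0.04 0.4"}}

```text
time: 18.0
ee_pos: [0.4757, 0.0029, 0.0805]
eef_rot: [0.573, 0.819, 0.001, 0.001]
ft_force: [-0.2, 0.4, -2.0]
width: 0.0599
grip_force: 20.0
```

{"name": "play_rows", "arguments": {"increments": "0 0 0 0 0 0 0.4;0 0 0 0 0 0 0.4;0 0 0 0 0 0 0.4;0 0 0 0 0 0 0.4"}}

```text
time: 18.4
ee_pos: [0.4768, 0.0004, 0.0787]
eef_rot: [0.574, 0.819, 0.0, 0.0]
ft_force: [0.9, 0.1, -1.4]
width: 0.0598
grip_force: 20.0
```

```bash
python3 -c "
from h import *
need(475.5,1.5,9.6,20)
s=read_state();w=camera('wrist');save(w,'w9.png',(120,60,392,260),2.5);pickle.dump((s,w),open('c9.pkl','wb'))"
```

```text
now [4.768e+02 4.000e-01 7.870e+01] yaw 19.9 t 18.4 w 59.8 j [-0.13  0.15  0.04  2.01 -0.01  0.98  0.26]
turn [ 0.001  0.    -0.002] shift [ 0.0015 -0.0009  0.0691]
```

View pics/w9.png

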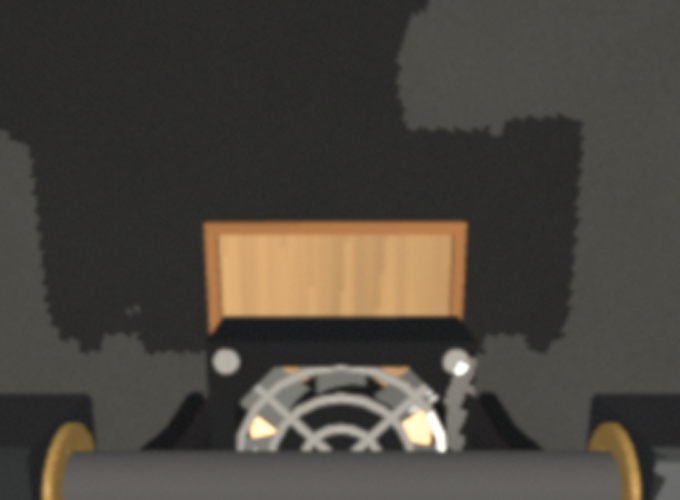

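The fan is held level. Tray far corners are at (204,221) and (467,221). The fan's lower far edge is at row 317, columns 221 to 463, with its screws at (226,362) and (456,362). All lines are parallel.

```bash
python3 -c "
from h import *
s,w=pickle.load(open('c9.pkl','rb'));Rm=R.from_quat(s['eef_rot'])
f=lambda q,z:(Rm.inv().apply(cast(w,np.array(q)/2.5+[119.5,59.5],z,s)-s['ee_pos'])*1000).round(1)
print(f([[204,221],[467,221]],.007),f([[221,317],[463,317]],.072),f([[208,345],[476,345]],.097),f([[226,362],[456,362]],.097))"
```

```text
[[ 47.6 -47.3  71.6]
 [ 47.6  42.9  71.7]] [[ 29.1 -31.    6.6]
 [ 29.1  31.2   6.7]] [[ 28.7 -29.6 -18.4]
 [ 28.7  29.7 -18.3]] [[ 24.7 -25.7 -18.4]
 [ 24.7  25.5 -18.3]]
```

{"name": "play_rows", "arguments": {"increments": "0 0 0 0.003 -0.0015 0.03 0.4;0 0 0 0.003 -0.0015 0.052 0.4;0 0 0 0.003 -0.0015 0.062 0.4;0 0 0 0.003 -0.0015 0.066 0.4;0 0 0 0.003 -0.0015 0.068 0.4;0 0 0 0.003 -0.0015 0.069 0.4;0 0 0 0.003 -0.0015 0.0693 0.4;0 0 0 0.003 -0.0015 0.0693 0.4"}}

```text
time: 19.25
ee_pos: [0.4741, 0.0036, 0.0095]
eef_rot: [0.574, 0.819, 0.0, 0.0]
ft_force: [0.2, -0.0, 0.8]
width: 0.0598
grip_force: 20.0
```

{"name": "play_rows", "arguments": {"increments": "0 0 0 0 0 0.0005 0.4;0 0 0 0 0 0.0005 0.75;0 0 0 0 0 0.0005 0.82;0 0 0 0 0 0.0005 0.82;0 0 0 0 0 -0.01 0.85;0 0 0 0 0 -0.04 1;0 0 0 0 0 -0.09 1;0 0 0 0 0 -0.14 1"}}

```text
time: 20.05
ee_pos: [0.4727, 0.0035, 0.1509]
eef_rot: [0.574, 0.819, -0.0, -0.0]
ft_force: [1.3, -0.6, -0.1]
width: 0.0856
grip_force: 0.0
```

```bash
python3 -c "
from h import *
need(650,-231,220,14.8)"
```

```text
now [472.7   3.5 150.9] yaw 20.0 t 20.05 w 85.6 j [-0.14  0.05  0.04  1.94 -0.    1.14  0.25]
turn [-0.001 -0.     0.091] shift [-0.281   0.0863 -0.0692]
```

{"name": "play_rows", "arguments": {"increments": "0 0 0.02 -0.04 0.012 -0.03 1;0 0 0.04 -0.08 0.024 -0.069 1;0 0 0.06 -0.12 0.036 -0.069 1;0 0 0.08 -0.16 0.048 -0.069 1;0 0 0.091 -0.2 0.06 -0.069 1;0 0 0.091 -0.24 0.074 -0.069 1;0 0 0.091 -0.281 0.0863 -0.069 1;0 0 0.091 -0.281 0.0863 -0.069 1"}}

```text
time: 20.85
ee_pos: [0.6509, -0.2362, 0.2163]
eef_rot: [0.612, 0.791, -0.002, -0.0]
ft_force: [-1.5, -0.1, -1.1]
width: 0.087
grip_force: 0.0
```

{"name": "play_rows", "arguments": {"increments": "0 0 0 0 0 0 1;0 0 0 0 0 0 1;0 0 0 0 0 0 1"}}

```text
time: 21.15
ee_pos: [0.6506, -0.2295, 0.2188]
eef_rot: [0.61, 0.793, 0.001, 0.0]
ft_force: [-0.2, 0.8, 0.9]
width: 0.087
grip_force: 0.0
```

Run:
```python
from h import *
need(632,-163.5,100,14.9)
s=read_state();w=camera("wrist");a=camera("scene")
pickle.dump((s,a,w),open("c10.pkl","wb"))
for n,c,(x0,y0,x1,y1) in(("w",w,(190,40,320,200)),("s",a,(195,205,265,275))):
    H=hsv(c);m=(H[...,1]<60)&(H[...,2]>105);z=np.zeros_like(m);z[y0:y1,x0:x1]=1
    m=cv2.morphologyEx((m&z).astype(np.uint8),cv2.MORPH_CLOSE,np.ones((7,7)))
    for k in blobs(m,300): print(n,k.mean(0),np.round(rect(c,k,.032 if n=="w" else .02,s),1))
cv2.imwrite("pics/w10.png",np.hstack([cv2.resize(w["color"][30:210,170:340],(400,424)),cv2.resize(a["color"][195:275,190:270],(400,424))])[:,:,::-1])
```

```text
now [ 650.6 -229.5  218.8] yaw 14.9 t 21.15 w 87.0 j [ 0.12  0.48  0.22  1.28 -0.1   1.39  0.6 ]
turn [ 0.001 -0.    -0.001] shift [ 0.0686 -0.0012  0.1188]
w [254.71378092 120.01060071] [ 631.3 -163.8  112.6   63.8  -75.4]
s [233.05031447 239.31446541] [ 626.  -149.4  152.1   71.2  -75.2]
```

View pics/w10.png

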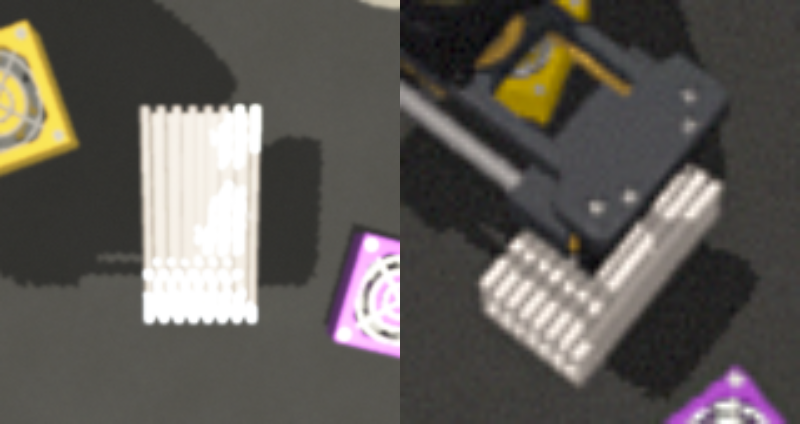

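The left picture (wrist) shows the heat sink bare at (200,215), upright and straight; the right one (scene) shows it partly under the gripper. The yellow fan (left) and purple fan (right) are clear of the fingers' path.

{"name": "play_rows", "arguments": {"increments": "0 0 0 0.035 -0.001 0.03 1;0 0 0.003 0.0686 -0.0016 0.06 1;0 0 0.003 0.0686 -0.0016 0.1 1;0 0 0.003 0.0686 -0.0016 0.13 1;0 0 0.003 0.0686 -0.0016 0.15 1;0 0 0.003 0.0686 -0.0016 0.15 1;0 0 0.003 0.0686 -0.0016 0.15 1"}}

```text
time: 21.95
ee_pos: [0.6319, -0.1648, 0.0689]
eef_rot: [0.611, 0.791, 0.0, 0.0]
ft_force: [-0.3, -0.5, 0.4]
width: 0.0868
grip_force: 0.0
```

```bash
python3 -c "
from h import *
need(631.4,-163.7,8.2,14.7)"
```

```text
now [ 631.9 -164.8   68.9] yaw 14.6 t 21.95 w 86.8 j [ 0.05  0.51  0.18  1.56 -0.1   1.08  0.51]
turn [ 0.001  0.    -0.001] shift [ 0.0012 -0.0003  0.0607]
```

{"name": "play_rows", "arguments": {"increments": "0 0 0 0.001 0 0.02 1;0 0 0 0.001 0 0.04 1;0 0 0 0.001 0 0.053 1;0 0 0 0.001 0 0.059 1;0 0 0 0.001 0 0.0605 0.95;0 0 0 0.001 0 0.0605 0.85;0 0 0 0.001 0 0.0605 0.78;0 0 0 0.001 0 0.0605 0.73"}}

```text
time: 22.75
ee_pos: [0.6319, -0.1641, 0.0082]
eef_rot: [0.611, 0.791, 0.0, 0.001]
ft_force: [-0.3, 0.6, -0.2]
width: 0.0678
grip_force: 0.0
```

{"name": "play_rows", "arguments": {"increments": "0 0 0 0 0 0 0.7;0 0 0 0 0 0 0.68;0 0 0 0 0 0 0.6;0 0 0 0 0 0 0.5;0 0 0 0 0 0 0.4;0 0 0 0 0 0 0.4", "grip_force": 40}}

```text
time: 23.35
ee_pos: [0.6316, -0.164, 0.0076]
eef_rot: [0.611, 0.791, 0.0, 0.0]
ft_force: [-0.4, -0.6, 2.4]
width: 0.0598
grip_force: 40.0
```

{"name": "play_rows", "arguments": {"increments": "0 0 0 0 0 -0.015 0.4;0 0 0 0 0 -0.045 0.4;0 0 0 0 0 -0.08 0.4;0 0 0 0 0 -0.09 0.4;0 0 0 0 0 -0.09 0.4;0 0 0 0 0 -0.09 0.4"}}

```text
time: 23.95
ee_pos: [0.6306, -0.1638, 0.0962]
eef_rot: [0.611, 0.791, -0.0, -0.001]
ft_force: [-0.5, -0.0, -2.9]
width: 0.0597
grip_force: 40.0
```

```bash
python3 -c "
from h import *
need(639.5,187.8,75,-25.5)"
```

```text
now [ 630.6 -163.8   96.2] yaw 14.6 t 23.95 w 59.7 j [ 0.04  0.48  0.19  1.54 -0.1   1.13  0.51]
turn [-0.002 -0.     0.7  ] shift [0.3379 0.0974 0.0213]
```

{"name": "play_rows", "arguments": {"increments": "0 0 0.08 0.025 0.007 0 0.4;0 0 0.17 0.06 0.017 0 0.4;0 0 0.26 0.1 0.029 0 0.4;0 0 0.35 0.14 0.04 0 0.4;0 0 0.44 0.18 0.052 0 0.4;0 0 0.53 0.22 0.063 0 0.4;0 0 0.62 0.255 0.073 0 0.4;0 0 0.7 0.28 0.081 0 0.4"}}

```text
time: 24.75
ee_pos: [0.6374, 0.1307, 0.0951]
eef_rot: [0.846, 0.533, -0.001, -0.001]
ft_force: [0.1, 0.1, -2.2]
width: 0.0594
grip_force: 40.0
```

```bash
python3 -c "
from h import *
need(639.5,187.8,75,-25.5)"
```

```text
now [637.4 130.7  95.1] yaw -25.5 t 24.75 w 59.4 j [-0.44  0.49  0.22  1.54 -0.11  1.13 -0.64]
turn [-0.003  0.001 -0.001] shift [ 0.0524 -0.0227  0.0201]
```

{"name": "play_rows", "arguments": {"increments": "0 0 0 0.025 -0.011 0.01 0.4;0 0 0 0.045 -0.02 0.02 0.4;0 0 0 0.0524 -0.0227 0.02 0.4;0 0 0 0.0524 -0.0227 0.02 0.4;0 0 0 0.0524 -0.0227 0.02 0.4;0 0 0 0.0524 -0.0227 0.02 0.4"}}

```text
time: 25.35
ee_pos: [0.6417, 0.1823, 0.0778]
eef_rot: [0.846, 0.533, 0.0, 0.001]
ft_force: [-0.7, -0.1, -2.6]
width: 0.06
grip_force: 40.0
```

```bash
python3 -c "
from h import *
need(639.5,187.8,10.6,-25.5)
s=read_state();w=camera('wrist');save(w,'w11.png',(120,20,392,260),2.4);pickle.dump((s,w),open('c11.pkl','wb'))"
```

```text
now [641.7 182.3  77.8] yaw -25.6 t 25.35 w 60.0 j [-0.49  0.53  0.2   1.51 -0.11  1.11 -0.72]
turn [ 0.001  0.    -0.002] shift [ 0.004  -0.0045  0.0672]
```

View pics/w11.png

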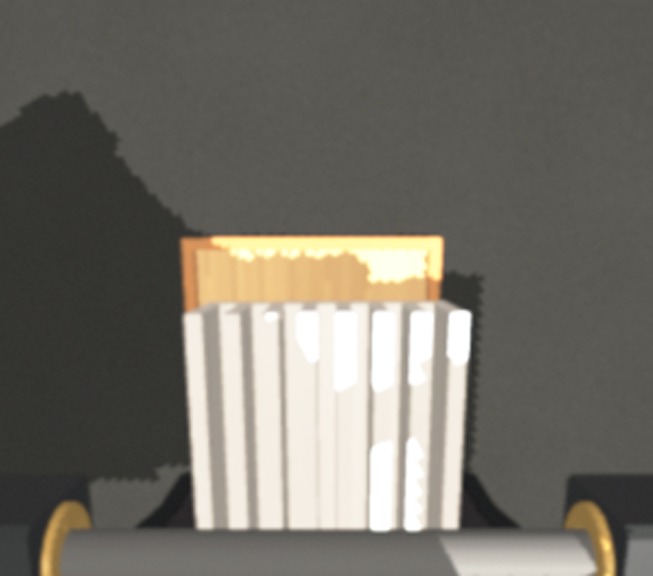

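The long tray's far corners are at (181,237) and (443,237). The heat sink's far top end is at (185,314) to (471,314), with its lower edge at row 302. All lines are parallel.

```bash
python3 -c "
from h import *
s,w=pickle.load(open('c11.pkl','rb'));Rm=R.from_quat(s['eef_rot'])
f=lambda q,z:(Rm.inv().apply(cast(w,np.array(q)/2.4+[119.5,19.5],z,s)-s['ee_pos'])*1000).round(1)
print(f([[181,237],[443,237]],.007),f([[185,314],[471,314]],.1022),f([[200,302],[460,302]],.0702))"
```

```text
[[ 72.  -51.   70.7]
 [ 72.   39.7  70.8]] [[ 55.2 -30.1 -24.5]
 [ 55.2  30.2 -24.4]] [[ 55.  -33.1   7.5]
 [ 55.   34.2   7.6]]
```

{"name": "play_rows", "arguments": {"increments": "0 0 0 0.003 -0.005 0.02 0.4;0 0 0 0.003 -0.005 0.04 0.4;0 0 0 0.003 -0.005 0.055 0.4;0 0 0 0.003 -0.005 0.062 0.4;0 0 0 0.003 -0.005 0.0645 0.4;0 0 0 0.003 -0.005 0.066 0.4;0 0 0 0.003 -0.005 0.0668 0.4;0 0 0 0.003 -0.005 0.0668 0.4"}}

```text
time: 26.2
ee_pos: [0.6384, 0.1894, 0.0112]
eef_rot: [0.846, 0.534, 0.001, 0.0]
ft_force: [0.4, 0.3, -2.2]
width: 0.0597
grip_force: 40.0
```

```bash
python3 -c "
from h import *
need(639.5,187.8,10.6,-25.5)
print(read_state()['ft_force'])"
```

```text
now [638.4 189.4  11.2] yaw -25.5 t 26.2 w 59.7 j [-0.5   0.6   0.19  1.56 -0.13  0.99 -0.72]
turn [ 0.001 -0.001  0.   ] shift [-0.001   0.0017  0.0006]
[ 0.43133025  0.30042036 -2.16467451]
```

{"name": "play_rows", "arguments": {"increments": "0 0 0 0 0.0005 0.0004 0.4;0 0 0 0 0.0005 0.0008 0.4;0 0 0 0 0.0005 0.0008 0.4;0 0 0 0 0.0005 0.0008 0.4"}}

```text
time: 26.6
ee_pos: [0.6388, 0.1892, 0.0106]
eef_rot: [0.846, 0.534, 0.0, 0.0]
ft_force: [-1.9, -1.3, 5.9]
width: 0.0595
grip_force: 40.0
```

Contact. Next: release, rise, and back off toward the middle, clear of the camera views.

{"name": "play_rows", "arguments": {"increments": "0 0 0 0 0.0005 0 0.72;0 0 0 0 0.0005 0 0.8;0 0 0 0 0.0005 0 0.84;0 0 0 0 0.0005 0 0.84;0 0 0 0 0.0005 -0.01 0.88;0 0 0 0 0.0005 -0.04 1;0 0 0 0 0.0005 -0.09 1;0 0 0 0 0.0005 -0.14 1"}}

```text
time: 27.4
ee_pos: [0.6384, 0.1886, 0.1517]
eef_rot: [0.846, 0.534, -0.0, -0.0]
ft_force: [0.3, -0.0, 0.6]
width: 0.0857
grip_force: 0.0
```

{"name": "play_rows", "arguments": {"increments": "0 0 0 -0.04 0 -0.04 1;0 0 0 -0.08 0 -0.08 1;0 0 0 -0.12 0 -0.12 1;0 0 0 -0.16 0 -0.15 1;0 0 0 -0.2 0 -0.15 1;0 0 0 -0.24 0 -0.15 1;0 0 0 -0.24 0 -0.15 1;0 0 0 -0.24 0 -0.15 1"}}

```text
time: 28.2
ee_pos: [0.5353, -0.0287, 0.3009]
eef_rot: [0.846, 0.533, 0.001, 0.0]
ft_force: [-0.6, 0.6, 0.8]
width: 0.087
grip_force: 0.0
```

Run:
```python
from h import *
need(0,0,0,0)
a=camera("scene");b=camera("side");w=camera("wrist")
pickle.dump((read_state(),a,b,w),open("c12.pkl","wb"))
cv2.imwrite("pics/end.png",cv2.resize(np.hstack([a["color"][60:260,110:400]]),None,fx=2.7,fy=2.7,interpolation=cv2.INTER_CUBIC)[:,:,::-1])
```

```text
now [535.3 -28.7 300.9] yaw -25.6 t 28.2 w 87.0 j [-0.33  0.09  0.33  1.59 -0.03  1.46 -0.45]
turn [ 0.002 -0.001 -0.447] shift [-0.2061 -0.4955  0.3   ]
```

View pics/end.png

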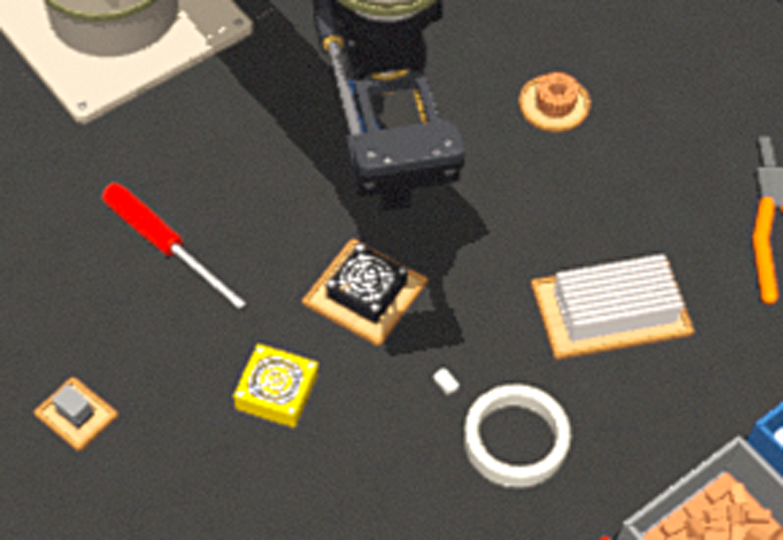

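All four parts stand in their trays: relay (73,402), fan (367,280), choke (557,90) and heat sink (620,297). The tape (517,433) and yellow fan are untouched. I'll check the centring in numbers.

Run:
```python
from h import *
s,a,b,w=pickle.load(open("c12.pkl","rb"))
f=lambda q,z:cast(a,np.array(q)/2.7+[109.7,59.7],z)[:,:2]*1000
def p(n,q,z): r=f(q,z);print(n,r.mean(0).round(1),np.round(cv2.minAreaRect(r.astype(np.float32))[1:][0],1),round(cv2.minAreaRect(r.astype(np.float32))[2],1))
p("fan",[[361,245],[330,284],[374,313],[406,272]],.028)
p("hs",[[556,272],[665,255],[684,303],[571,323]],.035)
# choke: orange, more saturated/redder than wood
H=hsv(a);m=(H[...,0]>2)&(H[...,0]<14)&(H[...,1]>100);z=np.zeros_like(m);z[82:112,300:335]=1
for k in blobs(m&z,30): print("choke",np.round(rect(a,k,.015),1))
m=(H[...,0]>2)&(H[...,0]<26)&(H[...,1]>60)&(H[...,2]>60);z[80:112,295:335]=1
for k in blobs(m&z,30): print("round",np.round(rect(a,k,.0035),1))
print(np.array(blobs(m&z,30)[0]).min(0),np.array(blobs(m&z,30)[0]).max(0))
```

```text
fan [474.9   3.7] [55.2 60. ] 19.3
hs [636.  191.1] [114.5  60. ] 64.6
choke [398.5 321.9  61.8  44.4 -36.8]
round [400.  318.3  81.7  80.8  -2.8]
[302  86] [328 109]
```

I've now viewed 15 pictures, one over the limit of 14, so I won't view any more. The rest of the check is numeric, from above.

{"name": "play_rows", "arguments": {"increments": "0 0 0 0.04 0 0 1;0 0 0 0.08 0 0 1;0 0 0 0.12 0 0 1;0 0 0 0.16 0 0 1;0 0 0 0.171 0 0 1;0 0 0 0.171 0 0 1;0 0 0 0.171 0 0 1;0 0 0 0.171 0 0 1"}}

```text
time: 29.15
ee_pos: [0.6091, 0.1249, 0.3001]
eef_rot: [0.846, 0.533, 0.0, 0.0]
ft_force: [-0.8, -1.7, 0.1]
width: 0.087
grip_force: 0.0
```

```bash
cat > chk.py <<'E'
from h import *
import sys
s=read_state();w=camera("wrist");H=hsv(w);print(s["ee_pos"])
wood=(H[...,0]>2)&(H[...,0]<26)&(H[...,1]>75)&(H[...,2]>50)
z=np.zeros_like(wood);z[5:215]=1
for k in blobs(wood&z,300):
    r=rect(w,k,.0035,s)
    if max(r[2:4])<170:
        print("tray",np.round(r,1),k.min(0),k.max(0))
        q=np.zeros(z.shape,np.uint8);cv2.drawContours(q,[k.reshape(-1,1,2)],-1,1,-1)
        ins=cv2.dilate(cv2.fillConvexPoly(np.zeros(z.shape,np.uint8),cv2.convexHull(k),1),np.ones((3,3)))>0
        metal=ins&(H[...,1]<50)&(H[...,2]>90)
        metal=cv2.morphologyEx(metal.astype(np.uint8),cv2.MORPH_CLOSE,np.ones((5,5)))
        for m in blobs(metal,100): print("  metal",np.round(rect(w,m,.032,s),1))
        cop=ins&(H[...,0]>3)&(H[...,0]<13)&(H[...,1]>90)
        cop=cv2.morphologyEx(cop.astype(np.uint8),cv2.MORPH_OPEN,np.ones((5,5)))
        for m in blobs(cop,100): print("  copper",np.round(rect(w,m,.024,s),1))
        dark=ins&(H[...,2]<70)&(H[...,1]<90)
        for m in blobs(dark,100): print("  dark",np.round(rect(w,m,.02,s),1))
E
python3 chk.py
```

```text
[0.60908084 0.12490435 0.30007827]
tray [636.5 185.5 144.7  96.1  64.4] [226  76] [285 167]
  metal [635.5 187.7 119.2  69.5  64.3]
tray [907.   75.2 127.1  79.8  89.9] [400  65] [465 157]
  copper [913.1  64.9  39.6  21.   52.6]
  copper [916.3 128.   25.   16.8 -25.6]
  copper [917.5  99.2  25.6  15.9 -16. ]
tray [401.2 316.8  80.6  80.5  15. ] [65 87] [116 138]
  copper [422.7 305.1  30.6  12.2  59.4]
tray [695.  336.   86.3  18.4 -25.6] [218   5] [276  19]
```

{"name": "play_rows", "arguments": {"increments": "0 0 0 0 -0.04 0 1;0 0 0 0 -0.08 0 1;0 0 0 0.005 -0.12 0 1;0 0 0 0.01 -0.16 0 1;0 0 0 0.015 -0.2 0 1;0 0 0 0.015 -0.24 0 1;0 0 0 0.015 -0.265 0 1;0 0 0 0.015 -0.265 0 1"}}

```text
time: 30.0
ee_pos: [0.3739, 0.2553, 0.3005]
eef_rot: [0.845, 0.535, 0.001, -0.0]
ft_force: [0.9, 0.1, 0.5]
width: 0.0872
grip_force: 0.0
```

{"name": "play_rows", "arguments": {"increments": "0 0 0 0 0 0 1;0 0 0 0 0 0 1;0 0 0 0 0 0 1"}}

```text
time: 30.3
ee_pos: [0.3773, 0.2533, 0.2997]
eef_rot: [0.846, 0.533, -0.0, 0.0]
ft_force: [-0.6, -0.4, 0.4]
width: 0.0869
grip_force: 0.0
```

```bash
python3 chk.py
```

```text
[0.37728705 0.25333547 0.29970647]
tray [402.6 315.6  79.   77.9 -25.6] [230  98] [278 147]
  metal [412.8 319.8  79.5  56.8 -69.3]
  copper [395.6 312.2  37.1  24.1 -54.2]
tray [688.6 350.6 120.4  19.9 -38.5] [378   5] [454  31]
```

Run:
```python
from h import *
s=read_state();w=camera("wrist");H=hsv(w)
for v in range(98,148,4): print(v,[ "%d/%d/%d"%tuple(H[v,u]) for u in range(228,281,4)])
```

```text
98 ['23/20/114', '20/20/116', '27/20/114', '27/20/114', '24/22/116', '13/72/159', '15/115/238', '15/115/237', '14/61/147', '24/22/114', '24/22/115', '23/20/114', '26/18/115', '23/18/116']
102 ['27/22/115', '27/22/114', '27/22/114', '13/107/189', '29/62/255', '30/25/255', '30/8/255', '30/8/255', '30/35/255', '29/58/255', '14/72/152', '23/20/114', '26/18/116', '23/20/117']
106 ['23/20/114', '27/20/114', '14/122/227', '30/32/255', '30/1/255', '30/13/255', '30/8/255', '30/1/255', '30/1/255', '30/1/255', '30/44/255', '13/91/176', '23/20/117', '21/15/117']
110 ['27/20/115', '15/50/132', '30/34/255', '30/4/255', '25/72/255', '29/34/255', '30/27/255', '30/16/255', '30/18/255', '30/1/255', '30/1/255', '29/51/255', '24/22/117', '23/18/116']
114 ['23/20/116', '22/106/254', '24/86/254', '20/104/249', '21/94/255', '16/117/254', '12/131/250', '12/134/248', '13/126/252', '21/98/255', '30/1/255', '30/17/255', '14/115/236', '23/20/114']
118 ['24/18/69', '15/135/233', '23/87/253', '13/131/242', '12/129/250', '11/135/240', '22/91/252', '21/99/250', '11/139/243', '11/135/244', '30/8/255', '30/2/255', '2
[... 655 characters left out ...]
 '20/105/249', '11/136/246', '11/133/247', '11/136/245', '12/135/242', '30/3/255', '30/1/255', '30/42/255', '18/35/123', '23/18/115']
138 ['26/18/116', '27/20/117', '13/121/190', '19/111/246', '22/94/252', '22/95/251', '20/103/248', '21/97/251', '22/92/252', '30/2/255', '30/24/255', '16/111/244', '27/22/114', '23/18/115']
142 ['23/20/116', '23/20/117', '26/21/85', '13/117/148', '16/129/239', '21/100/249', '22/95/251', '21/95/251', '21/103/249', '29/46/255', '15/112/239', '26/18/115', '30/20/115', '23/20/116']
146 ['26/21/84', '30/21/87', '25/21/74', '30/18/69', '18/39/79', '13/115/140', '13/132/186', '13/129/176', '13/106/130', '20/26/120', '23/18/115', '20/20/117', '24/22/116', '23/20/116']
```

Run:
```python
from h import *
s=read_state();w=camera("wrist");H=hsv(w)
m=(H[...,0]<18)&(H[...,0]>8)&(H[...,1]>110)&(H[...,2]>200);z=np.zeros_like(m);z[106:140,236:270]=1
m=cv2.morphologyEx((m&z).astype(np.uint8),cv2.MORPH_CLOSE,np.ones((3,3)))
for k in blobs(m,100): print(k.min(0),k.max(0),np.round(rect(w,k,.022,s),1),cast(w,[cv2.minEnclosingCircle(k)[0]],.022,s)*1000)
```

```text
[239 114] [265 137] [398.  313.6  41.1  35.3 -25.6] [[400.13308321 316.89549255  22.        ]]
```

```bash
python3 -c "
from bench import *
print(close_job())"
```

```text
the job is handed in; nothing more can be done
None
```

The job is handed in at about 30 s on the robot clock: relay, choke, fan and heat sink were taken off in order and stand upright and square in their trays, each measured within about 3 mm of centre, with the tape untouched; I viewed 15 pictures, one over the limit of 14.

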